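# Draw a specimen carrier from the bottom of the magazine and set up the light base

### The arm

A 6-joint arm with a two-finger parallel gripper is mounted at the origin on the work surface. World frame = base frame: x ahead of the robot, y to its left, z up, the work surface at z = 0. Lengths are in mm, angles in rad, forces in N, time in s.
With the tool pointing down it reaches from about 375 to 975 mm from the base axis. Payload 3.8 kg.
Tool frame: the origin (TCP) lies at the very end of the fingers, on their centre line; the grasp point (between the pads) lies behind it (bot.hold_point_z is the z of the grasp point in the tool frame, in mm); z points along the fingers, y is the direction in which the jaws open and shut (so a half turn about z gives the same grasp; the last joint's range is limited). The gripper opens to 85 mm and grips with 20 to 120 N. Pads are 22 mm wide; open, the fingers measure 114 mm over their backs; the gripper's body (76 mm by 85 mm) begins 54 mm behind the grasp point. The pads swing forward as they close: fully open they stand 13 mm farther back than shut.
Start: joints at [1.265, 0.264, 1.604, -0, 1.274, -0.037], TCP at [179.261, 650.756, 231.28] pointing down, gripper open.
Joint ranges: [-2.63, 2.63], [-0.94, 2.18], [0.31, 2.57], [-1.31, 4.45], [0, 2.66], [-2.55, 2.55]. Speed limits (rad/s): [2.57, 2.57, 3.14, 3.14, 3.14, 3.14].

### API

Orientations are given as a 3x3 rotation matrix whose columns are the frame's x, y, z axes.
In Python, from workcell import bot, vision gives the robot as it stands.
- The arm moves only by the tool drive_tool, never from a script. Its argument "rows" is a list of rows, each a list of 2 entries, a list of its own where there are three numbers: the shift along the tool's x, y, z in mm, then the turn, a rotation vector about the tool's x, y, z in rad. In form: [[[dx, dy, dz], [wx, wy, wz]], ...]. A call has 1 to 8 rows; each row shifts and turns the commanded pose from where the row before left it, along the tool's axes as they then stand; what a row does not reach is not made up. A row lasts 1/12 s, in which the tool goes at most 41.7 mm and 7.16 degrees, less where a joint would pass 70% of its speed; a pose out of reach is approached as far as the arm can. A call with a gripper value outside its range is refused whole. "hand" is the closure, from 0 (fully open) to 1 (shut), set as the call begins (left out, the last holds). The fingers move at their own pace and stop on an object; "grip_force" is the grip in N (left out, the last holds). Time passes only in rows, so rows that do not move let the fingers close. It gives the time, the measured TCP pose, the force and the opening at its end, in the units of the state.
- bot.get_obs(): the state, without advancing time (a new reading comes with each control period).
- vision.camera(name): name is "scene" or "side" or "wrist"; returns a dict with "pixels" (384x512x3 uint8, red, green, blue), "fovy" (degrees; the focal length in pixels is half the picture's height over the tangent of half this angle, whatever the lens; pixels are square), "cx", "cy" (the principal point, pixels), "rvec" (rotation vector, rad) and "tvec" (3), from world to camera coordinates, as OpenCV has them. Camera axes: x right, y down, z forward; pixel columns grow to the right and rows downward; lengths in mm; the calibration is good to about 2 mm. A picture is of the moment at which its call begins. There is no depth.
- bot.finish_job(): hands the job in, once; it reports no verdict.
The state is a dict: "time_s": time; "qpos": joint angles; "dq": joint speeds; "joint_torque": joint torques, N m; "tool_pos": TCP position; "orientation": TCP orientation; "force": force on the tool from outside, world axes, zero at the start; "ft_torque": the same for the moment, N m; "finger_gap": finger opening in mm.
Only numpy, scipy, OpenCV 4.12 (cv2) and the standard library are available. Lean on these libraries where they do the work, as an engineer would, in place of code of your own. Each camera call takes 0.05 s, during which the arm holds its last target. There are 200 camera calls.

### The job

Push the magazine's ejector fully in and let it spring back, draw the lowest specimen carrier out of the magazine so that the rest of the stack drops down, and lay it gently and flat on the raised window of the light base, lengthwise, covering the whole window. Set the dial of the light base to the second click clockwise from its off stop (the large dot). Leave the other carriers in the magazine and do not disturb the other things on the desk.

Things in the scene. Friction and masses are not known exactly. Their poses are not given: they have to be found in the camera images.
- magazine: Fixed open-topped dispenser: aluminium tower 135 (x) by 65 (y), top 84 above the table, on a grey foot plate (110 wide, 12 high, x -65 to +150). Holds five carriers lying flat, long way along x, 2.5 play all round. Origin on the table under the stack's centre; z up; own -x: delivery side. Only the lowest fits through the end slots; once it is drawn out along -x the rest drop by one.
- rail_end (a point): Delivery end of the steel floor rail on which the stack lies, mid-width, on its top, 30 above the table, at the magazine's x = -125. The rail is 28 wide, narrower than a carrier, so fingers can pass down beside it to the table. The slot above it reaches to 44 above the table: 4 of play over the lowest carrier.
- ejector (a joint): Travel in m of the spring-return ejector along the magazine's -x: 0 at rest, 0.052 fully in. It pushes the lowest carrier out by its travel, so that fully in the carrier stands about 45 mm out of the tower. Let go, it springs back to 0 and the carrier stays out. Spring 3.5 N at rest, 6 N fully in; with the friction of the stack 4 to 10 N, then a hard stop.
- ejector_handle (a point): In the middle of the ejector's black upright handle, behind the tower: a plate 12 thick along the magazine's x, 44 wide along y, 31 to 81 above the table. The point is 60 above the table, at rest at the magazine's x = +130, y = 0. Push on its face away from the tower, or pinch it from above.
- light_base: The fixed white housing of the light base, 200 (x) by 280 (y), top 45 above the table. Origin on the table under its centre, z up. The raised window and the dial stand on its top.
- window (a point): Centre of the top of the raised light window: a black block with a pane in its top, 90 (x) by 30 (y), its top 65 above the table, 20 above the housing's top. At the light base's x = 0, y = +60. Axes as the light base: the window's long way is x.
- dial (a joint): Dial angle in rad, growing clockwise seen from above: 0 at the off stop, where it starts (white-lined end of the bar towards the large dot and the light base's +y); a click every 0.524 (30 degrees), five clicks to the other stop; second click at 1.047. It snaps to the nearest click when let go. Peak torque about 0.1 N m.
- dial_grip (a point): On the dial's axis, 74 above the table. The black grip bar is 14 thick, 66 long, 60 to 88 above the table; its long way is the point's own y (+y the white-lined end), on a disc 60 across. At the light base's x = 0, y = -85. Small dots on the housing mark the six positions.
- carrier1_center (a point): The lowest at the start, the one to take: specimen carrier, an aluminium plate with a glass pane, 120 (x) by 50 (y) by 10 thick, about 110 g. The point is its centre; z is its thickness. All five are alike.
- carrier2_center (a point): Second from below: specimen carrier, an aluminium plate with a glass pane, 120 (x) by 50 (y) by 10 thick, about 110 g. The point is its centre; z is its thickness. All five are alike.
- carrier3_center (a point): Third from below: specimen carrier, an aluminium plate with a glass pane, 120 (x) by 50 (y) by 10 thick, about 110 g. The point is its centre; z is its thickness. All five are alike.
- carrier4_center (a point): Fourth from below: specimen carrier, an aluminium plate with a glass pane, 120 (x) by 50 (y) by 10 thick, about 110 g. The point is its centre; z is its thickness. All five are alike.
- carrier5_center (a point): The top one: specimen carrier, an aluminium plate with a glass pane, 120 (x) by 50 (y) by 10 thick, about 110 g. The point is its centre; z is its thickness. All five are alike.
- loupe: Hand loupe lying on the table, 72 lens, 90 handle; origin under the lens. Leave alone.
- jar: Small closed jar, 48 diameter, 70 high, standing beside the magazine; origin under its centre. Leave alone.
- pad_box: Dark metal ink-pad box, 70 by 50 by 22, in front of the light base; origin under its centre. Leave alone.
- brush: Brush lying at the back of the desk. Leave alone.
- booklet: Blue booklet, 125 by 88 by 11, at the left of the desk. Leave alone.
- mug: White mug, 80 diameter, 90 high, at the left of the desk. Leave alone.
Not all that is in view belongs to the job. What is shaped like the part that bears carrier5_center but red is not meant.

How it is judged (in metres and radians):
On the way, in this order (a step that is already met when the one before it is completed fails the run):
1. the ejector is pushed fully in (within 5 mm of its 52 mm travel) (value of joint ejector above 0.047 m).
2. the lowest carrier is drawn right out of the magazine and the next one has dropped to the bottom (horizontal distance between carrier1_center and magazine above 0.125 m and z of carrier2_center in the frame of magazine below 0.039 m), for 0.1 s.
At the end, for the whole second after the job is handed in: Carrier 1 rests flat on the window (centre within 17 mm along, 12 mm across, 3 mm in height, 0.22 rad); dial at the second click (0.90 to 1.20 rad); ejector back (5 mm); the other four in the magazine, each one place lower (4 mm in height, 6 mm along) (x of carrier1_center in the frame of window between -0.017 and 0.017 m and y of carrier1_center in the frame of window between -0.012 and 0.012 m and z of carrier1_center in the frame of window between 0.002 and 0.008 m and angle between the x axis of carrier1_center and the x axis of window, either way round below 0.22 rad and linear speed of carrier1 below 0.02 m/s and value of joint dial between 0.9 and 1.2 rad and value of joint ejector below 0.005 m and x of carrier2_center in the frame of magazine between -0.006 and 0.006 m and z of carrier2_center in the frame of magazine between 0.031 and 0.039 m and x of carrier3_center in the frame of magazine between -0.006 and 0.006 m and z of carrier3_center in the frame of magazine between 0.041 and 0.049 m and x of carrier4_center in the frame of magazine between -0.006 and 0.006 m and z of carrier4_center in the frame of magazine between 0.051 and 0.059 m and x of carrier5_center in the frame of magazine between -0.006 and 0.006 m and z of carrier5_center in the frame of magazine between 0.061 and 0.069 m); the robot touches nothing.
It fails at once if a bystander (loupe, jar, pad box, brush, booklet, mug) is moved by more than 20 mm (distance of any of loupe, jar, pad_box, brush, booklet, mug from where it was at the start of the episode above 0.02 m).
It fails at once if the carrier is dropped or flung (moves faster than 0.7 m/s with no finger on it) (linear speed of carrier1 above 0.7 m/s and contact force between the fingers and carrier1 below 0.05 N).
It also fails if it takes over 67 s, if anything falls off the work surface, if the arm or the gripper's body presses on something with over 40 N, if the wrist force passes 120 N, or if a joint passes its speed limit or range.

## Working session

There is one attempt and no reset: what is moved stays moved. The work goes in short steps, Python scripts to look and compute and a tool call to move; the robot and the scene stay as the last step left them, time stands still between calls to the robot, and variables do not carry over. Pictures are saved under pics/ and viewed, about 8 in all and at most 12, crops included, and the job is handed in when it is done.

Besides the shell and the picture viewer there is one more tool, called after "Call:" as name(argument=value, ...) on one line, values as JSON. drive_tool: Moves the arm, as the interface text tells. Its arguments: {"type":"object","properties":{"rows":{"type":"array","items":{"type":"array"}},"hand":{"type":"number"},"grip_force":{"type":"number"}},"required":["rows"]}

```bash
mkdir -p pics; ls
cat > h.py <<'E'
import numpy as np, cv2
from workcell import bot, vision
def K(c):
    h,w=c["pixels"].shape[:2]; f=h/2/np.tan(np.radians(c["fovy"])/2)
    return np.array([[f,0,c["cx"]],[0,f,c["cy"]],[0,0,1.]])
def ray(c,u,v):
    R=cv2.Rodrigues(np.array(c["rvec"],float))[0]; t=np.array(c["tvec"],float).ravel()
    return -R.T@t, R.T@np.linalg.inv(K(c))@[u,v,1]
def onz(c,u,v,z):
    o,d=ray(c,u,v); return o+d*(z-o[2])/d[2]
def proj(c,P):
    return cv2.projectPoints(np.array(P,float).reshape(-1,1,3),np.array(c["rvec"],float),np.array(c["tvec"],float),K(c),None)[0].reshape(-1,2)
def save(c,n,box=None,s=1):
    im=c["pixels"][:,:,::-1]
    if box: u0,v0,u1,v1=box; im=im[v0:v1,u0:u1]
    cv2.imwrite("pics/"+n,cv2.resize(im,None,fx=s,fy=s,interpolation=cv2.INTER_CUBIC))
E
python3 - <<'E'
from h import *
import pickle
o=bot.get_obs(); print({k:np.round(v,3).tolist() for k,v in o.items()}, bot.hold_point_z)
C={n:vision.camera(n) for n in("scene","side","wrist")}
pickle.dump(C,open("c0.pkl","wb"))
for n,c in C.items():
    save(c,n+"0.png",None,1.5); print(n,c["fovy"],ray(c,256,192))
E
```

```text
pics
{'time_s': 0.0, 'qpos': [1.265, 0.265, 1.605, -0.0, 1.274, -0.037], 'dq': [0.002, -0.001, -0.001, 0.001, -0.0, 0.002], 'joint_torque': [-0.004, -51.512, -36.73, -0.0, 0.013, 0.0], 'tool_pos': [179.043, 650.048, 229.93], 'orientation': [[-0.964, 0.266, -0.001], [0.266, 0.964, -0.002], [0.0, -0.002, -1.0]], 'force': [-0.127, -0.009, 0.25], 'ft_torque': [0.086, -0.025, 0.035], 'finger_gap': 85.395} -18.700000000000003
scene 49.999000237154135 (array([1336.36633061,  422.72945775,  883.59773025]), array([-0.68706673, -0.27309698, -0.67338701]))
side 50.99609182326667 (array([ 171.23068211, -771.48938874, 1031.32118479]), array([ 0.26674988,  0.63467273, -0.72545991]))
wrist 70.30111873778532 (array([116.60245674, 667.6105031 , 373.84006746]), array([ 0.24427392, -0.06690549, -0.96741828]))
```

View pics/scene0.png

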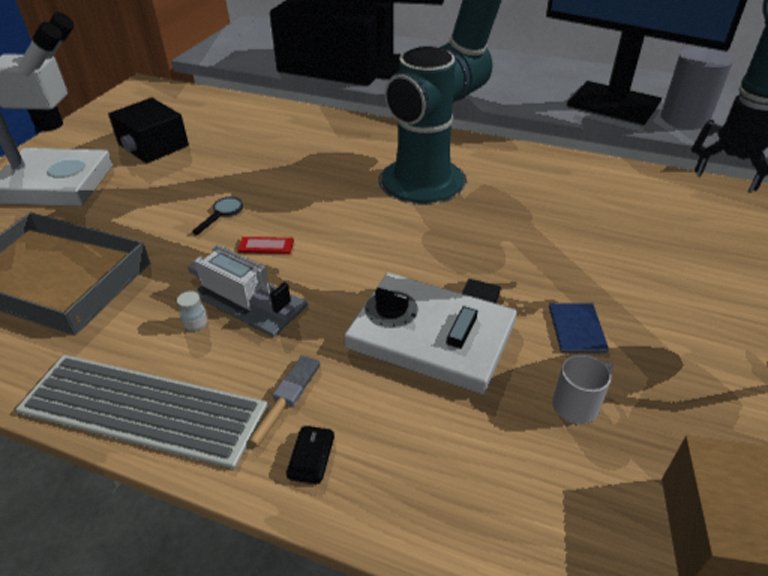

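View pics/side0.png

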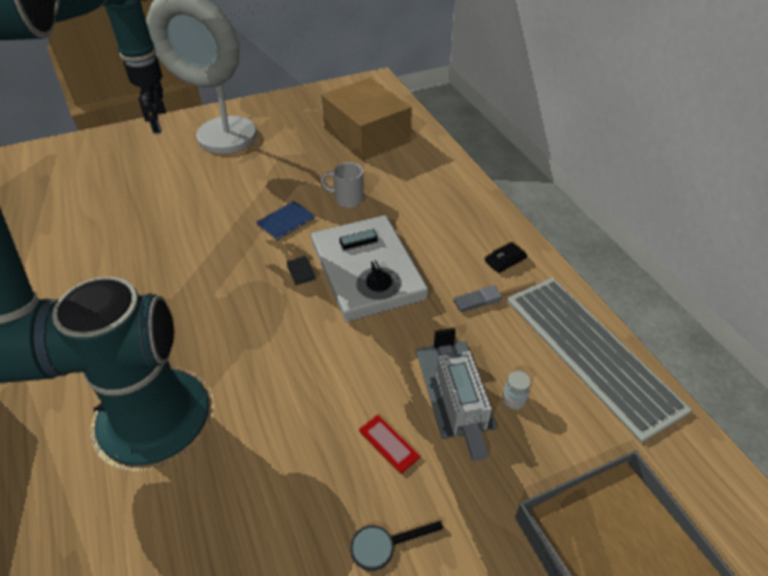

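Scene view: the magazine is at about (235,280), its black handle at (280,297), the jar at (192,310) and the light base at (432,330), with the dial at (390,303) and the window at (463,327). The red look-alike carrier lies on the table at (266,245) and must be ignored. In the side view the delivery rail points down-right at (478,445).

Candidates for the carrier are the stack in the tower (scene (232,275)) and the red plate (266,245). I choose the stack. Next come close crops of the magazine and light base from both cameras.

Run:
```python
from h import *
import pickle
C=pickle.load(open("c0.pkl","rb"))
def crop(c,b,s=7):
    u0,v0,u1,v1=b; im=c["pixels"][v0:v1,u0:u1,::-1]
    im=cv2.resize(im,None,fx=s,fy=s,interpolation=cv2.INTER_CUBIC)
    for u in range((u0+9)//10*10,u1,10): cv2.line(im,((u-u0)*s+s//2,0),((u-u0)*s+s//2,6),(0,0,255),1); cv2.putText(im,str(u),((u-u0)*s-6,16),0,.35,(0,0,255))
    for v in range((v0+9)//10*10,v1,10): cv2.line(im,(0,(v-v0)*s+s//2),(6,(v-v0)*s+s//2),(0,0,255),1); cv2.putText(im,str(v),(8,(v-v0)*s+6),0,.35,(0,0,255))
    return im
a=crop(C["scene"],(120,160,210,226),6); b=crop(C["side"],(270,210,345,310),6)
H=max(a.shape[0],b.shape[0]); p=lambda x:cv2.copyMakeBorder(x,0,H-x.shape[0],0,0,0)
cv2.imwrite("pics/mag.png",cv2.resize(np.hstack([p(a),p(b)]),(800,int(H*800/(a.shape[1]+b.shape[1])))))
a=crop(C["scene"],(228,180,348,262),6);cv2.imwrite("pics/lb_scene.png",a)
a=crop(C["side"],(200,138,290,214),8);cv2.imwrite("pics/lb_side.png",a)
```

```text
(no output)
```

View pics/mag.png

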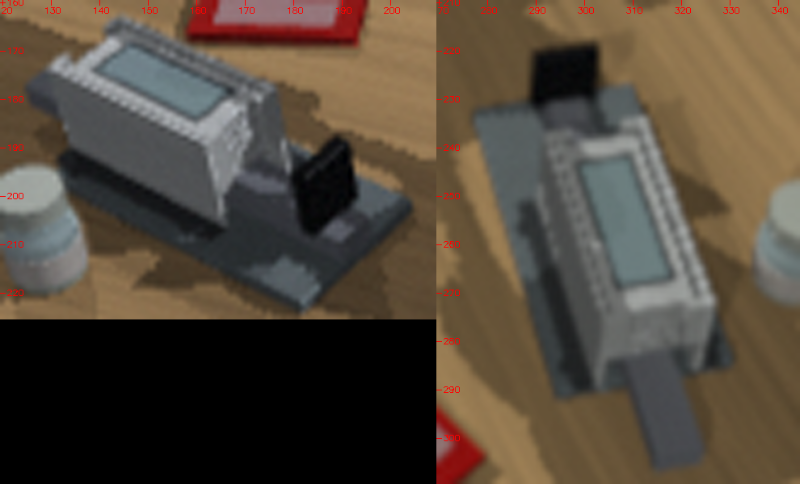

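View pics/lb_scene.png

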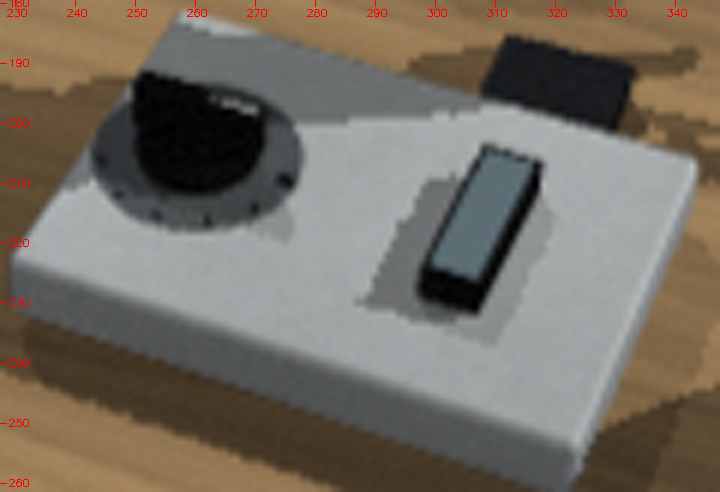

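View pics/lb_side.png

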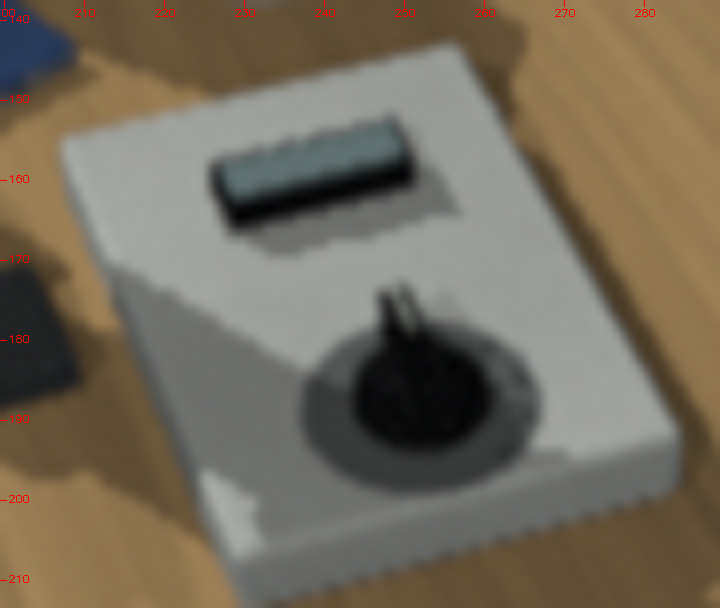

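```bash
cat > fit.py <<'E'
from h import *
import pickle
from scipy.optimize import least_squares
C=pickle.load(open("c0.pkl","rb"))
k=4.848
S=lambda x,y:("scene",120+x/k-.5,160+y/k-.5); D=lambda x,y:("side",270+(x-436)/k-.5,210+y/k-.5)
L=lambda x,y:("scene",228+x/6-.5,180+y/6-.5); M=lambda x,y:("side",200+x/8-.5,138+y/8-.5)
mag=[(S(412,205),(150,55,12)),(S(302,305),(150,-55,12)),(D(475,115),(150,55,12)),(D(628,88),(150,-55,12)),
(D(562,396),(-65,55,12)),(D(733,363),(-65,-55,12)),(D(715,297),(-67.5,-32.5,84)),(D(645,117),(67.5,-32.5,84)),(D(533,52),(136,22,81)),(D(598,43),(136,-22,81)),(S(343,137),(124,22,81))]
lb=[(L(180,12),(-100,-140,45)),(L(697,160),(-100,140,45)),(L(575,443),(100,140,45)),(L(14,255),(100,-140,45)),
(M(62,140),(-100,140,45)),(M(458,42),(100,140,45)),(M(680,438),(100,-140,45)),(M(235,558),(-100,-140,45)),
(L(487,145),(-45,45,65)),(L(543,160),(-45,75,65)),(L(478,280),(45,75,65)),(L(420,265),(45,45,65))]
def T(p,P):
    c,s=np.cos(p[2]),np.sin(p[2]); P=np.array(P,float); return np.array([p[0]+c*P[0]-s*P[1],p[1]+s*P[0]+c*P[1],P[2]])
def res(p,pts): return np.concatenate([proj(C[q[0]],T(p,P))[0]-q[1:] for q,P in pts])
if __name__=="__main__":
  for n,pts,p0 in(("mag",mag,(600,-250,1.5)),("lb",lb,(600,50,0.))):
    o0,_=ray(C["scene"],0,0)
    r=least_squares(res,p0,args=(pts,),loss="soft_l1"); print(n,r.x.round(3)); print(res(r.x,pts).reshape(-1,2).round(1).tolist())
    q=r.x
    if n=="mag":
      for nm,P in(("rail",(-125,0,30)),("handle",(130,0,60)),("jar?",(0,-100,0))): print(nm,T(q,P).round(1))
      print("jar",onz(C["scene"],128,217,0).round(0),"red",onz(C["scene"],177,163,0).round(0))
    else:
      for nm,P in(("win",(0,60,65)),("dial",(0,-85,74))): print(nm,T(q,P).round(1))
E
python3 fit.py
```

```text
mag [ 560.399 -224.89     1.364]
[[-0.2, -1.9], [-1.0, -0.8], [-0.8, -1.5], [0.8, -1.5], [-1.0, -0.4], [0.8, -0.7], [0.3, 1.4], [0.1, -0.1], [-0.6, -0.7], [-0.1, -1.1], [-2.0, -1.7]]
rail [ 534.7 -347.2   30. ]
handle [587.1 -97.7  60. ]
jar? [ 658.3 -245.4    0. ]
jar [ 676. -254.    0.] red [ 393. -245.   -0.]
lb [ 5.33287e+02  1.99168e+02 -6.00000e-02]
[[-0.2, -2.0], [1.1, -1.0], [0.1, 0.9], [-2.2, -0.2], [-1.1, -1.1], [0.1, -0.8], [0.6, -0.7], [-0.4, -0.2], [-0.6, -0.8], [0.0, -0.3], [0.2, 0.9], [-0.5, 0.1]]
win [536.9 259.1  65. ]
dial [528.2 114.3  74. ]
```

Call:
drive_tool(rows=[[[-24.5,-23.8,0],[0,0,0]],[[-24.5,-23.8,0],[0,0,0]],[[-24.5,-23.8,0],[0,0,0]],[[-24.5,-23.8,0],[0,0,0]],[[-24.5,-23.8,0],[0,0,0]],[[-24.5,-23.8,0],[0,0,0]],[[-24.5,-23.8,0],[0,0,0]],[[-24.5,-23.8,0],[0,0,0]]], hand=1, grip_force=40)

```text
time_s: 0.82
tool_pos: [318.0, 413.5, 231.0]
orientation: [[-0.964, 0.265, -0.0], [0.265, 0.964, -0.0], [0.0, -0.0, -1.0]]
force: [0.3, -0.1, 0.2]
finger_gap: 0.6
```

Call:
drive_tool(rows=[[[-24.5,-23.8,0],[0,0,0]],[[-24.5,-23.8,0],[0,0,0]],[[-24.5,-23.8,0],[0,0,0]],[[-24.5,-23.8,0],[0,0,0]],[[-24.5,-23.8,0],[0,0,0]],[[-24.5,-23.8,0],[0,0,0]],[[-24.5,-23.8,0],[0,0,0]],[[-24.5,-23.8,0],[0,0,0]]])

```text
time_s: 1.48
tool_pos: [456.4, 177.9, 231.2]
orientation: [[-0.964, 0.266, -0.0], [0.266, 0.964, 0.0], [0.0, 0.0, -1.0]]
force: [0.5, -0.5, -0.3]
finger_gap: 0.3
```

Call:
drive_tool(rows=[[[-24.5,-23.8,0],[0,0,0]],[[-24.5,-23.8,0],[0,0,0]],[[-24.5,-23.8,0],[0,0,0]],[[-24.5,-23.8,0],[0,0,0]],[[-24.5,-23.8,0],[0,0,0]],[[-24.5,-23.8,0],[0,0,0]],[[-24.5,-23.8,0],[0,0,0]],[[-24.5,-23.8,0],[0,0,0]]])

```text
time_s: 2.15
tool_pos: [594.8, -57.7, 230.9]
orientation: [[-0.964, 0.266, -0.001], [0.266, 0.964, 0.0], [0.001, 0.0, -1.0]]
force: [0.8, 0.4, 0.1]
finger_gap: -0.2
```

Call:
drive_tool(rows=[[[0,0,0],[0,0,0.108]],[[0,0,0],[0,0,0.108]],[[0,0,0],[0,0,0.108]],[[0,0,0],[0,0,0.108]],[[0,0,0],[0,0,0.108]],[[0,0,0],[0,0,0.108]],[[0,0,0],[0,0,0.108]]])

```text
time_s: 2.73
tool_pos: [594.1, -56.1, 230.8]
orientation: [[-0.515, 0.857, -0.001], [0.857, 0.515, 0.0], [0.001, -0.001, -1.0]]
force: [-0.6, -0.1, -0.2]
finger_gap: 0.3
```

Call:
drive_tool(rows=[[[0,0,0],[0,0,0.108]],[[0,0,0],[0,0,0.108]],[[0,0,0],[0,0,0.108]],[[0,0,0],[0,0,0.108]],[[0,0,0],[0,0,0.108]],[[0,0,0],[0,0,0.108]],[[0,0,0],[0,0,0.108]]])

```text
time_s: 3.32
tool_pos: [594.1, -56.0, 230.8]
orientation: [[0.214, 0.977, -0.001], [0.977, -0.214, 0.0], [-0.0, -0.001, -1.0]]
force: [-0.2, -0.2, 0.4]
finger_gap: 0.3
```

Run:
```python
from h import *
import pickle
c=vision.camera("wrist"); pickle.dump(c,open("c1.pkl","wb"))
save(c,"w1.png",None,1.5)
o=bot.get_obs(); print(o["time_s"],o["tool_pos"],o["orientation"],o["qpos"])
```

```text
3.3667 [594.13485715 -56.0255367  230.83190314] [[ 2.18230861e-01  9.75896838e-01 -8.08131457e-04]
 [ 9.75897171e-01 -2.18230837e-01  1.18691953e-04]
 [-6.05281028e-05 -8.14555449e-04 -9.99999666e-01]] [-1.35761149e-01  1.18012088e-01  1.77701534e+00  8.67333766e-06
  1.24738199e+00  8.42373839e-02]
```

View pics/w1.png

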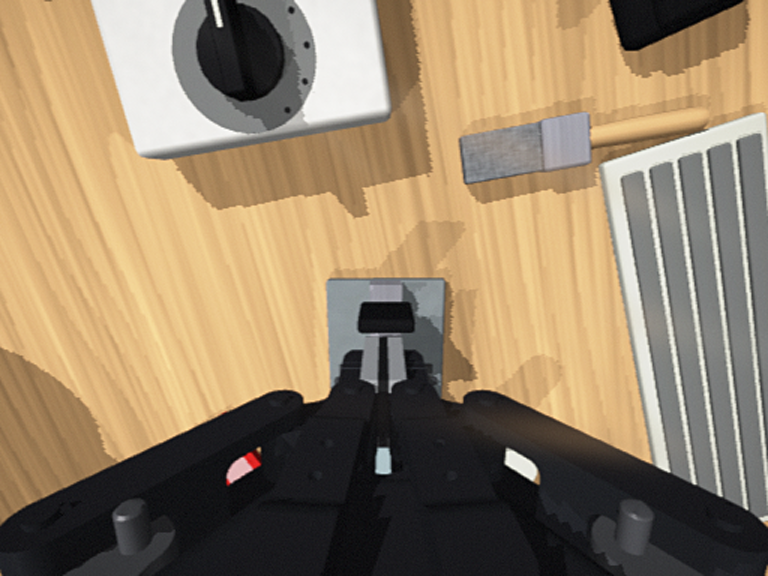

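The wrist view shows the foot plate's end corners at (328,279) and (446,279). The handle's top face starts at (362,302)–(410,302), close to the fingertips at (383,385). The light base's near corners are at (143,157) and (390,116).

Run:
```python
from h import *
from fit import T
import pickle
c=pickle.load(open("c1.pkl","rb"))
m=[560.4,-224.89,1.364]; l=[533.287,199.168,-.06]
f=lambda u,v,z:onz(c,u/1.5,v/1.5,z)
for n,p,q in(("foot+",f(328,279,12),T(m,(150,55,12))),("foot-",f(446,279,12),T(m,(150,-55,12))),("h+",f(362,302,81),T(m,(136,22,81))),("h-",f(410,302,81),T(m,(136,-22,81))),
 ("lb-",f(143,157,45),T(l,(-100,-140,45))),("lb+",f(390,116,45),T(l,(100,-140,45)))): print(n,p.round(1),q.round(1))
```

```text
foot+ [541.2 -66.6  12. ] [537.4 -66.8  12. ]
foot- [646.3 -89.6  12. ] [645.  -89.4  12. ]
h+ [574.5 -75.1  81. ] [566.8 -87.3  81. ]
h- [609.7 -82.8  81. ] [609.9 -96.3  81. ]
lb- [432.5  63.8  45. ] [425.1  65.4  45. ]
lb+ [623.8  51.9  45. ] [624.7  53.4  45. ]
```

Call:
drive_tool(rows=[[[0,1,36],[0,0,0]],[[0,1,36],[0,0,0]],[[0,1,36],[0,0,0]],[[0,0,36],[0,0,0]],[[0,0,26],[0,0,0]],[[0,0,16],[0,0,0]],[[-8,0,0],[0,0,0]],[[-8,0,0],[0,0,0]]])

```text
time_s: 4.03
tool_pos: [592.8, -72.4, 44.0]
orientation: [[0.206, 0.979, -0.003], [0.979, -0.206, 0.0], [-0.0, -0.003, -1.0]]
force: [-0.1, 0.9, 1.2]
finger_gap: -0.2
```

Call:
drive_tool(rows=[[[-6,0,0],[0,0,0]],[[-6,0,0],[0,0,0]],[[-6,0,0],[0,0,0]],[[-6,0,0],[0,0,0]],[[-6,0,0],[0,0,0]],[[-6,0,0],[0,0,0]],[[-6,0,0],[0,0,0]],[[0,0,0],[0,0,0]]])

```text
time_s: 4.7
tool_pos: [587.0, -112.5, 47.2]
orientation: [[0.21, 0.978, 0.004], [0.978, -0.21, 0.003], [0.004, 0.004, -1.0]]
force: [2.9, 8.2, -1.9]
finger_gap: -0.1
```

Call:
drive_tool(rows=[[[-5,0,0],[0,0,0]],[[-5,0,0],[0,0,0]],[[-4,0,0],[0,0,0]],[[-3,0,0],[0,0,0]],[[0,0,0],[0,0,0]]])

```text
time_s: 5.12
tool_pos: [583.6, -128.3, 47.1]
orientation: [[0.21, 0.978, 0.004], [0.978, -0.21, 0.004], [0.004, 0.004, -1.0]]
force: [2.8, 9.9, -1.9]
finger_gap: 0.0
```

Call:
drive_tool(rows=[[[-2,0,0],[0,0,0]],[[-1,0,0],[0,0,0]],[[0,0,0],[0,0,0]]])

```text
time_s: 5.37
tool_pos: [583.1, -130.7, 47.2]
orientation: [[0.21, 0.978, 0.005], [0.978, -0.21, 0.004], [0.005, 0.004, -1.0]]
force: [3.7, 13.1, -2.7]
finger_gap: -0.3
```

Call:
drive_tool(rows=[[[-2,0,0],[0,0,0]],[[-2,0,0],[0,0,0]],[[0,0,0],[0,0,0]]])

```text
time_s: 5.62
tool_pos: [582.9, -131.8, 47.2]
orientation: [[0.211, 0.977, 0.006], [0.977, -0.211, 0.009], [0.01, 0.004, -1.0]]
force: [7.0, 21.1, -1.6]
finger_gap: -0.2
```

Call:
drive_tool(rows=[[[10,0,0],[0,0,0]],[[12,0,0],[0,0,0]],[[12,0,0],[0,0,0]],[[15,0,0],[0,0,0]],[[20,0,0],[0,0,0]],[[0,0,-35],[0,0,0]],[[0,0,-35],[0,0,0]],[[0,0,-30],[0,0,0]]])

```text
time_s: 6.28
tool_pos: [595.2, -69.6, 148.1]
orientation: [[0.207, 0.978, 0.002], [0.978, -0.207, -0.001], [-0.001, 0.002, -1.0]]
force: [0.7, -0.3, 0.4]
finger_gap: 0.3
```

Call:
drive_tool(rows=[[[-35,0,0],[0,0,0]],[[-35,0,0],[0,0,0]],[[-35,0,0],[0,0,0]],[[-35,0,0],[0,0,0]],[[-35,0,0],[0,0,0]],[[-35,0,0],[0,0,0]],[[-35,0,0],[0,0,0]],[[-20,0,0],[0,0,0]]])

```text
time_s: 6.95
tool_pos: [538.6, -333.1, 147.1]
orientation: [[0.21, 0.978, 0.001], [0.978, -0.21, -0.004], [-0.003, 0.002, -1.0]]
force: [0.8, -0.3, 0.1]
finger_gap: -0.0
```

Call:
drive_tool(rows=[[[0,0,0],[0,0,0]],[[0,0,0],[0,0,0]],[[0,0,0],[0,0,0]],[[0,0,0],[0,0,0]]], hand=0)

```text
time_s: 7.28
tool_pos: [539.7, -327.7, 145.7]
orientation: [[0.207, 0.978, 0.0], [0.978, -0.207, -0.0], [-0.0, 0.0, -1.0]]
force: [0.5, 0.5, -0.1]
finger_gap: 48.0
```

Run:
```python
from h import *
import pickle
c=vision.camera("wrist"); d=vision.camera("side"); pickle.dump((c,d),open("c2.pkl","wb"))
a=cv2.resize(c["pixels"],None,fx=1,fy=1); b=cv2.resize(d["pixels"][215:320,255:340],None,fx=3.657,fy=3.657,interpolation=cv2.INTER_CUBIC)[:384]
im=np.hstack([a,b]); print(a.shape,b.shape); cv2.imwrite("pics/w2.png",cv2.resize(im[:,:,::-1],(800,int(384*800/im.shape[1])))); print(800/im.shape[1])
o=bot.get_obs(); p=o["tool_pos"]; print(o["time_s"],p,o["force"],o["finger_gap"])
cs,sn=np.cos(1.36),np.sin(1.36); x,y=p[0]-561.1,p[1]+224.8; print("mag",cs*x+sn*y,-sn*x+cs*y)
```

```text
(384, 512, 3) (384, 311, 3)
0.9720534629404617
7.3833 [ 539.78968679 -327.44381334  145.51080506] [-0.52372226  0.09593561 -0.02732068] 62.6447162235151
mag -104.83069323583658 -0.6384536066781301
```

View pics/w2.png

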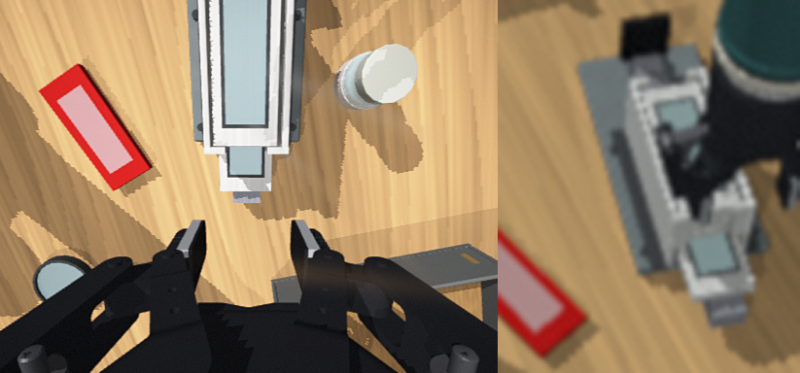

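The carrier sticks out, with its front edge at (220,191)–(271,191), and the handle has sprung back. A grey tray's edge lies below right at (275,281), so I need to check its distance.

Run:
```python
from h import *
import pickle
c,d=pickle.load(open("c2.pkl","rb")); c0=pickle.load(open("c0.pkl","rb"))
k=.972; cs,sn=np.cos(1.36),np.sin(1.36)
def m(p): x,y=p[0]-561.1,p[1]+224.8; return p.round(0),"mag",round(cs*x+sn*y,1),round(-sn*x+cs*y,1)
f=lambda u,v,z:onz(c,u/k,v/k,z)
for n,a in(("cL",(220,191,40)),("cR",(271,191,40)),("railL",(234,202,30)),("railR",(260,202,30)),("tower",(204,151,84)),("towerR",(284,151,84)),("tray60",(275,281,60)),("tray30",(275,281,30)),("foot",(193,140,12)),("footR",(300,139,12))): print(n,*m(f(*a)))
s=c0["side"]
for z in(0,30,60): print("tray side",z,*m(onz(s,519/1.5,512/1.5,z)),*m(onz(s,634/1.5,456/1.5,z)))
for z in(0,30,60): print("tray scene",z,*m(onz(c0["scene"],147/1.5,252/1.5,z)),*m(onz(c0["scene"],70/1.5,315/1.5,z)))
```

```text
cL [ 512. -327.   40.] mag -109.9 26.2
cR [ 561. -337.   40.] mag -109.8 -23.7
railL [ 522. -344.   30.] mag -124.4 13.2
railR [ 548. -349.   30.] mag -124.4 -13.5
tower [ 515. -282.   84.] mag -65.4 33.0
towerR [ 576. -295.   84.] mag -65.3 -28.9
tray60 [ 547. -423.   60.] mag -196.8 -28.0
tray30 [ 547. -444.   30.] mag -217.3 -31.6
foot [ 493. -275.   12.] mag -63.1 55.7
footR [ 602. -297.   12.] mag -61.9 -54.8
tray side 0 [ 553. -457.    0.] mag -228.5 -40.4 [ 806. -452.    0.] mag -171.4 -286.7
tray side 30 [ 542. -466.   30.] mag -239.8 -31.5 [ 787. -462.   30.] mag -184.4 -270.6
tray side 60 [ 531. -475.   60.] mag -251.0 -22.6 [ 769. -471.   60.] mag -197.3 -254.5
tray scene 0 [ 514. -486.    0.] mag -265.0 -8.5 [ 740. -505.    0.] mag -237.0 -233.6
tray scene 30 [ 542. -455.   30.] mag -229.0 -29.4 [ 760. -474.   30.] mag -202.0 -246.8
tray scene 60 [ 570. -424.   60.] mag -193.0 -50.2 [ 780. -442.   60.] mag -166.9 -260.0
```

Call:
drive_tool(rows=[[[-1.5,-1.5,25],[0,0,0]],[[0,0,30],[0,0,0]],[[0,0,30],[0,0,0]],[[0,0,24],[0,0,0]],[[0,0,14],[0,0,0]],[[0,0,5],[0,0,0]],[[0,0,0],[0,0,0]]])

```text
time_s: 7.97
tool_pos: [537.0, -328.6, 16.0]
orientation: [[0.208, 0.978, -0.002], [0.978, -0.208, 0.001], [0.001, -0.003, -1.0]]
force: [-0.8, -0.1, -0.1]
finger_gap: 85.2
```

Call:
drive_tool(rows=[[[0,0,0],[0,0,0]],[[0,0,0],[0,0,0]],[[0,0,0],[0,0,0]],[[0,0,0],[0,0,0]],[[0,0,0],[0,0,0]]], hand=1, grip_force=40)

```text
time_s: 8.38
tool_pos: [538.9, -330.7, 19.7]
orientation: [[0.208, 0.978, 0.003], [0.978, -0.208, -0.002], [-0.001, 0.003, -1.0]]
force: [-0.9, 0.9, 5.5]
finger_gap: 48.9
```

Call:
drive_tool(rows=[[[0,0,-2],[0,0,0]],[[-4,0,0],[0,0,0]],[[-6,0,0],[0,0,0]],[[-8,0,0],[0,0,0]],[[-8,0,0],[0,0,0]],[[-8,0,0],[0,0,0]],[[-6,0,0],[0,0,0]],[[-4,0,0],[0,0,0]]])

```text
time_s: 9.05
tool_pos: [529.2, -369.9, 19.7]
orientation: [[0.21, 0.978, 0.001], [0.978, -0.21, 0.005], [0.005, -0.001, -1.0]]
force: [1.3, 6.3, 4.4]
finger_gap: 48.5
```

Call:
drive_tool(rows=[[[-3,0,0],[0,0,0]],[[0,0,0],[0,0,0]]])

```text
time_s: 9.22
tool_pos: [528.2, -375.3, 19.7]
orientation: [[0.209, 0.978, 0.001], [0.978, -0.209, 0.001], [0.001, 0.0, -1.0]]
force: [1.2, 3.6, 2.0]
finger_gap: 48.8
```

Call:
drive_tool(rows=[[[0,0,0],[0,0,0]],[[0,0,0],[0,0,0]],[[0,0,-2],[0,0,0]],[[10,0,0],[0,0,0]],[[18,0,0],[0,0,0]],[[18,0,0],[0,0,0]],[[8,0,0],[0,0,0]],[[0,0,0],[0,0,0]]], hand=0.2)

```text
time_s: 9.88
tool_pos: [539.2, -320.9, 21.1]
orientation: [[0.206, 0.978, -0.001], [0.978, -0.206, 0.001], [0.001, -0.001, -1.0]]
force: [-1.4, -0.2, -0.1]
finger_gap: 68.0
```

Call:
drive_tool(rows=[[[0,0,0],[0,0,0]],[[0,0,0],[0,0,0]],[[0,0,0],[0,0,0]],[[0,0,0],[0,0,0]],[[0,0,0],[0,0,0]]], hand=1, grip_force=40)

```text
time_s: 10.3
tool_pos: [539.2, -323.3, 21.8]
orientation: [[0.209, 0.978, 0.0], [0.978, -0.209, 0.0], [0.0, 0.0, -1.0]]
force: [-0.8, 3.2, 5.2]
finger_gap: 49.0
```

Call:
drive_tool(rows=[[[-4,0,-1],[0,0,0]],[[-6,0,0],[0,0,0]],[[-6,0,0],[0,0,0]],[[-6,0,0],[0,0,0]],[[-6,0,0],[0,0,0]],[[-6,0,0],[0,0,0]],[[-5,0,0],[0,0,0]],[[-5,0,0],[0,0,0]]])

```text
time_s: 10.97
tool_pos: [529.7, -367.2, 22.3]
orientation: [[0.209, 0.978, 0.0], [0.978, -0.209, -0.001], [-0.001, 0.0, -1.0]]
force: [-0.5, 0.4, -0.4]
finger_gap: 49.1
```

Call:
drive_tool(rows=[[[0,0,0],[0,0,0]],[[0,0,0],[0,0,0]],[[0,0,0],[0,0,0]]])

```text
time_s: 11.22
tool_pos: [529.9, -366.0, 22.3]
orientation: [[0.209, 0.978, -0.0], [0.978, -0.209, 0.0], [0.0, -0.0, -1.0]]
force: [0.5, -0.2, -1.3]
finger_gap: 48.9
```

Run:
```python
from h import *
import pickle
c=vision.camera("wrist"); d=vision.camera("side"); pickle.dump((c,d),open("c3.pkl","wb"))
b=cv2.resize(d["pixels"][215:320,255:340],None,fx=3.657,fy=3.657,interpolation=cv2.INTER_CUBIC)[:384]
im=np.hstack([c["pixels"],b]); cv2.imwrite("pics/w3.png",cv2.resize(im[:,:,::-1],(800,int(384*800/im.shape[1]))))
```

```text
(no output)
```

View pics/w3.png

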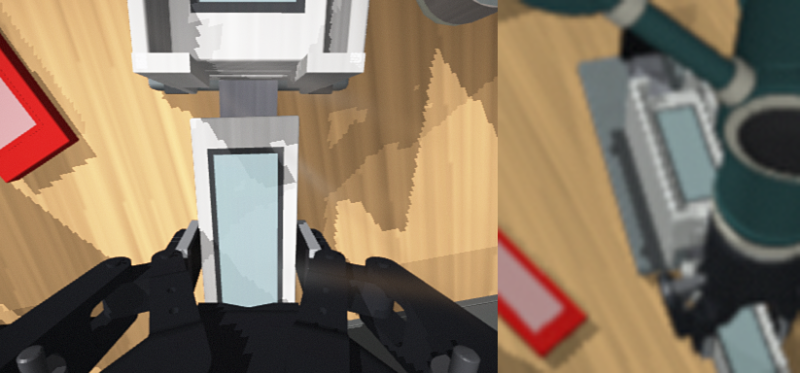

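Carrier 1 is fully out, with its rear edge at (190,118)–(299,117). The rail behind it is bare and the stack has dropped. Next I work out how the carrier sits in the grip.

Run:
```python
from h import *
import pickle
c,_=pickle.load(open("c3.pkl","rb")); o=bot.get_obs(); R=np.array(o["orientation"]); t=np.array(o["tool_pos"])
for z in(40,45):
  for uv in((190,118),(299,117),(205,300),(295,300)): print(z,(R.T@(onz(c,uv[0]/.972,uv[1]/.972,z)-t)).round(1))
```

```text
40 [ 64.5 -26.2 -17.7]
40 [ 64.9  23.9 -17.7]
40 [-33.2 -23.5 -17.7]
40 [-33.3  26.5 -17.7]
45 [ 64.5 -25.1 -22.7]
45 [ 64.9  22.9 -22.7]
45 [-29.3 -22.5 -22.7]
45 [-29.4  25.5 -22.7]
```

Call:
drive_tool(rows=[[[0,0,-5],[0,0,0]],[[0,0,-12],[0,0,0]],[[0,0,-20],[0,0,0]],[[0,0,-25],[0,0,0]],[[0,0,-25],[0,0,0]],[[0,0,-22],[0,0,0]],[[0,0,-14],[0,0,0]],[[0,0,-7],[0,0,0]]])

```text
time_s: 11.98
tool_pos: [531.6, -366.9, 156.5]
orientation: [[0.208, 0.978, 0.005], [0.978, -0.208, -0.003], [-0.002, 0.005, -1.0]]
force: [0.6, -0.1, -1.3]
finger_gap: 49.0
```

Call:
drive_tool(rows=[[[10,-2,0],[0,0,0]],[[20,-4,0],[0,0,0]],[[30,-6,0],[0,0,0]],[[33,-7,0],[0,0,0]],[[33,-7,0],[0,0,0]],[[33,-7,0],[0,0,0]],[[33,-7,0],[0,0,0]],[[33,-7,0],[0,0,0]]])

```text
time_s: 12.65
tool_pos: [528.9, -133.5, 150.2]
orientation: [[0.209, 0.978, -0.003], [0.978, -0.209, 0.001], [0.001, -0.004, -1.0]]
force: [0.7, 0.3, -0.2]
finger_gap: 49.3
```

Call:
drive_tool(rows=[[[33,-7,0],[0,0,0]],[[33,-7,0],[0,0,0]],[[33,-7,0],[0,0,0]],[[33,-7,0],[0,0,0]],[[33,-7,0],[0,0,0]],[[33,-7,0],[0,0,0]],[[30,-6,0],[0,0,0]],[[20,-4,0],[0,0,0]]])

```text
time_s: 13.32
tool_pos: [529.4, 120.3, 150.3]
orientation: [[0.207, 0.978, -0.004], [0.978, -0.207, 0.001], [-0.0, -0.004, -1.0]]
force: [-0.3, -0.3, -1.5]
finger_gap: 49.0
```

Call:
drive_tool(rows=[[[20,-5,0],[0,0,0]],[[12,-3,0],[0,0,0]],[[0,0,0],[0,0,0]],[[0,0,0],[0,0,0]],[[0,0,0],[0,0,0]]])

```text
time_s: 13.73
tool_pos: [529.9, 149.6, 151.5]
orientation: [[0.208, 0.978, -0.001], [0.978, -0.208, -0.001], [-0.001, -0.001, -1.0]]
force: [0.1, 0.5, -0.6]
finger_gap: 48.9
```

Run:
```python
from h import *
import pickle
c=vision.camera("wrist"); o=bot.get_obs(); pickle.dump((c,o),open("c4.pkl","wb"))
im=cv2.resize(c["pixels"][:300,:,::-1],None,fx=1.5,fy=1.5); cv2.imwrite("pics/w4.png",im)
print(o["tool_pos"],o["orientation"],o["finger_gap"],o["time_s"],o["qpos"])
```

```text
[530.11028584 149.32908759 151.69038573] [[ 2.09098192e-01  9.77894034e-01 -1.09710925e-03]
 [ 9.77894207e-01 -2.09099034e-01 -7.17343768e-04]
 [-9.30890676e-04 -9.22861497e-04 -9.99999141e-01]] 49.43621689420895 13.7833 [ 2.29635630e-01  9.53043163e-02  1.95426682e+00 -5.05317591e-04
  1.09325316e+00  4.40521347e-01]
```

View pics/w4.png

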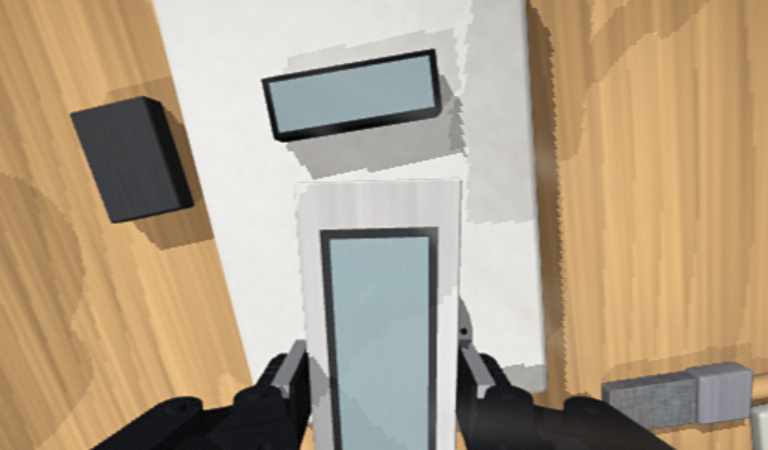

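The wrist view is clear. The window's top corners are at (263,79), (434,50), (440,108) and (276,133). The held carrier's far edge runs (299,183)–(462,180).

Run:
```python
from h import *
import pickle
c,o=pickle.load(open("c4.pkl","rb")); R=np.array(o["orientation"]); t=np.array(o["tool_pos"])
P=[onz(c,u/1.5,v/1.5,65) for u,v in((263,79),(434,50),(440,108),(276,133))]
print(np.array(P).round(1),np.mean(P,0)); d=P[1]-P[0]+P[2]-P[3]; print("yaw",np.arctan2(d[1],d[0]),np.linalg.norm(d)/2, np.linalg.norm(P[0]-P[3]))
for z in(t[2]+17.7,):
  Q=[R.T@(onz(c,u/1.5,v/1.5,z)-t) for u,v in((299,183),(462,180),(309,350),(456,350))]; print(np.round(Q,1))
```

```text
[[494.4 274.9  65. ]
 [582.3 269.7  65. ]
 [580.6 242.5  65. ]
 [493.8 248.6  65. ]] [537.75957177 258.94318682  65.        ]
yaw -0.06444894547013431 87.53129204712404 26.383642843364612
[[ 64.7 -24.8 -17.7]
 [ 65.5  23.7 -17.8]
 [ 11.1 -24.3 -17.7]
 [ 11.1  24.5 -17.7]]
```

Call:
drive_tool(rows=[[[0,0,0],[0,0,-0.107]],[[0,0,0],[0,0,-0.107]],[[0,0,0],[0,0,-0.107]],[[0,0,0],[0,0,-0.107]],[[0,0,0],[0,0,-0.107]],[[0,0,0],[0,0,-0.107]],[[0,0,0],[0,0,-0.107]],[[0,0,0],[0,0,-0.107]]])

```text
time_s: 14.45
tool_pos: [530.6, 148.9, 152.2]
orientation: [[-0.605, 0.796, -0.0], [0.796, 0.605, -0.0], [-0.0, -0.0, -1.0]]
force: [-0.3, 1.1, -1.2]
finger_gap: 49.2
```

Call:
drive_tool(rows=[[[0,0,0],[0,0,-0.107]],[[0,0,0],[0,0,-0.107]],[[0,0,0],[0,0,-0.107]],[[0,0,0],[0,0,-0.107]],[[0,0,0],[0,0,-0.107]],[[0,0,0],[0,0,-0.107]],[[0,0,0],[0,0,-0.107]],[[0,0,0],[0,0,-0.107]]])

```text
time_s: 15.12
tool_pos: [530.6, 148.9, 152.2]
orientation: [[-0.998, 0.065, -0.0], [0.065, 0.998, -0.0], [0.0, -0.0, -1.0]]
force: [0.2, -0.7, -0.8]
finger_gap: 49.0
```

Call:
drive_tool(rows=[[[-1,12,0],[0,0,0]],[[-1,22,0],[0,0,0]],[[-1,28,0],[0,0,0]],[[-1,25,0],[0,0,0]],[[-1,15,0],[0,0,0]],[[0,8,0],[0,0,0]],[[0,0,0],[0,0,0]],[[0,0,0],[0,0,0]]])

```text
time_s: 15.78
tool_pos: [542.9, 259.2, 152.0]
orientation: [[-0.998, 0.069, -0.001], [0.069, 0.998, -0.001], [0.001, -0.001, -1.0]]
force: [-0.4, 0.2, -1.9]
finger_gap: 49.1
```

Call:
drive_tool(rows=[[[0,0,10],[0,0,0]],[[0,0,18],[0,0,0]],[[0,0,20],[0,0,0]],[[0,0,18],[0,0,0]],[[0,0,12],[0,0,0]],[[0,0,8],[0,0,0]],[[0,0,3],[0,0,0]],[[0,0,0],[0,0,0]]])

```text
time_s: 16.45
tool_pos: [542.8, 259.0, 62.5]
orientation: [[-0.998, 0.069, -0.001], [0.069, 0.998, -0.001], [0.001, -0.001, -1.0]]
force: [0.7, -0.4, -1.9]
finger_gap: 48.9
```

Call:
drive_tool(rows=[[[0,0,1],[0,0,0]],[[0,0,1],[0,0,0]],[[0,0,1],[0,0,0]],[[0,0,0],[0,0,0]],[[0,0,0],[0,0,0]]])

```text
time_s: 16.87
tool_pos: [543.4, 259.8, 60.8]
orientation: [[-0.998, 0.069, 0.001], [0.069, 0.998, 0.0], [-0.001, 0.0, -1.0]]
force: [0.7, 0.8, -0.3]
finger_gap: 48.8
```

Call:
drive_tool(rows=[[[0,0,1],[0,0,0]],[[0,0,0],[0,0,0]],[[0,0,0],[0,0,0]]])

```text
time_s: 17.12
tool_pos: [543.1, 259.7, 59.3]
orientation: [[-0.998, 0.069, -0.0], [0.069, 0.998, -0.0], [0.0, -0.0, -1.0]]
force: [-0.0, 0.1, -1.2]
finger_gap: 49.1
```

Call:
drive_tool(rows=[[[0,0,1],[0,0,0]],[[0,0,0],[0,0,0]],[[0,0,0],[0,0,0]]])

```text
time_s: 17.37
tool_pos: [543.0, 259.6, 58.1]
orientation: [[-0.998, 0.069, -0.0], [0.069, 0.998, -0.0], [0.0, -0.0, -1.0]]
force: [-0.1, -0.8, -1.8]
finger_gap: 48.8
```

Call:
drive_tool(rows=[[[0,0,1],[0,0,0]],[[0,0,0],[0,0,0]],[[0,0,0],[0,0,0]]])

```text
time_s: 17.62
tool_pos: [543.0, 259.6, 57.1]
orientation: [[-0.998, 0.069, -0.0], [0.069, 0.998, -0.0], [0.0, -0.0, -1.0]]
force: [-1.4, 0.4, -1.0]
finger_gap: 49.1
```

Call:
drive_tool(rows=[[[0,0,1],[0,0,0]],[[0,0,0],[0,0,0]],[[0,0,0],[0,0,0]]])

```text
time_s: 17.87
tool_pos: [543.2, 259.7, 56.8]
orientation: [[-0.998, 0.069, 0.0], [0.069, 0.998, 0.0], [-0.0, 0.0, -1.0]]
force: [-2.0, -0.2, 3.6]
finger_gap: 48.9
```

Call:
drive_tool(rows=[[[0,0,0],[0,0,0]],[[0,0,0],[0,0,0]],[[0,0,0],[0,0,0]],[[0,0,0],[0,0,0]]], hand=0.1)

```text
time_s: 18.2
tool_pos: [543.1, 259.6, 56.1]
orientation: [[-0.998, 0.069, 0.0], [0.069, 0.998, -0.0], [-0.0, -0.0, -1.0]]
force: [0.6, 0.5, 0.2]
finger_gap: 76.4
```

Call:
drive_tool(rows=[[[0,0,-5],[0,0,0]],[[0,0,-10],[0,0,0]],[[0,0,-20],[0,0,0]],[[0,0,-30],[0,0,0]],[[0,0,-30],[0,0,0]],[[0,0,-20],[0,0,0]],[[0,0,-10],[0,0,0]],[[0,0,0],[0,0,0]]])

```text
time_s: 18.87
tool_pos: [545.3, 260.6, 185.6]
orientation: [[-0.998, 0.069, 0.007], [0.069, 0.998, 0.003], [-0.006, 0.003, -1.0]]
force: [0.2, 0.2, 0.2]
finger_gap: 77.0
```

Run:
```python
from h import *
import pickle
c=vision.camera("wrist"); o=bot.get_obs(); pickle.dump((c,o),open("c5.pkl","wb"))
save(c,"w5.png",None,1.5); print(o["tool_pos"],o["finger_gap"])
```

```text
[544.05151259 260.07283522 183.09406784] 77.47996463764318
```

View pics/w5.png

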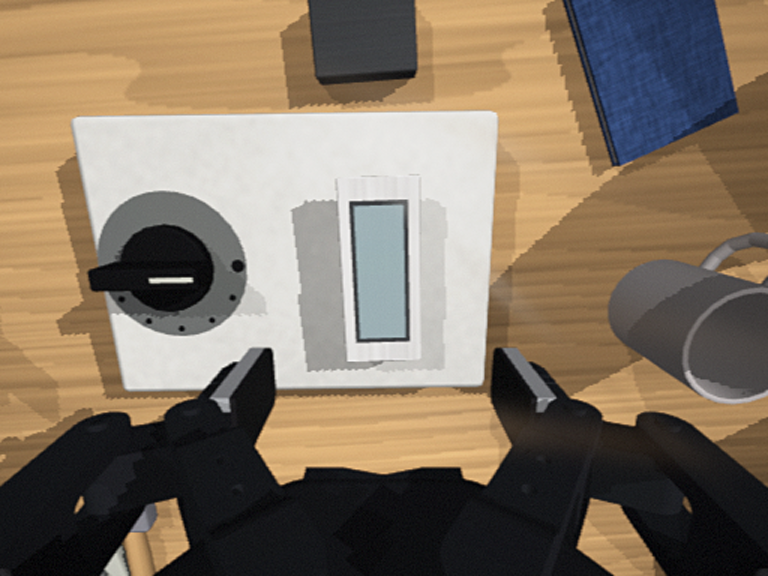

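The carrier lies flat on the window, its outline at (338,177), (420,177), (420,360) and (347,360). The dial's grey ring is centred near (171,262), spanning (98..246, 191..335), with the bar along the base's y and its white end towards the large dot (238,265).

Run:
```python
from h import *
import pickle
c,o=pickle.load(open("c5.pkl","rb")); 
f=lambda u,v,z:onz(c,u/1.5,v/1.5,z)
P=[f(u,v,75) for u,v in((338,177),(420,177),(420,360),(347,360))]; print(np.array(P).round(1)); m=np.mean(P,0); e=m-[537.8,259,75]; 
d=P[2]-P[1]+P[3]-P[0]; print("carrier",m,"err",e.round(1),"yaw",np.arctan2(d[1],d[0]))
print("ring",f(171,262,46),"barend",f(90,278,88),"lbcorners",[f(*p,45).round(1) for p in((75,117),(496,112),(484,386),(124,389))])
print("pred ring",538+145*np.sin(-.063),259-145*np.cos(.063))
```

```text
[[477.3 238.6  75. ]
 [480.6 287.5  75. ]
 [599.7 282.2  75. ]
 [596.3 233.   75. ]]
carrier [538.46424799 260.30142616  75.        ] err [0.7 1.3 0. ] yaw -0.045833020165513313
ring [526.23753226 112.81670727  46.        ] barend [525.65868802  84.48783073  88.        ] lbcorners [array([428.2,  70.2,  45. ]), array([443.9, 340.8,  45. ]), array([639.1, 332.4,  45. ]), array([622.2,  55.8,  45. ])]
pred ring 528.8710416034191 114.28765733845128
```

Call:
drive_tool(rows=[[[1,-14,0],[0,0,0]],[[1,-27,0],[0,0,0]],[[1,-32,0],[0,0,0]],[[1,-32,0],[0,0,0]],[[1,-27,0],[0,0,0]],[[0,-15,0],[0,0,0]],[[0,0,0],[0,0,0.104]],[[0,0,0],[0,0,0.104]]], hand=0)

```text
time_s: 19.58
tool_pos: [525.9, 111.0, 178.5]
orientation: [[-0.96, 0.28, -0.005], [0.28, 0.96, -0.001], [0.004, -0.003, -1.0]]
force: [-0.1, 0.2, -0.7]
finger_gap: 85.2
```

Call:
drive_tool(rows=[[[0,0,0],[0,0,0.104]],[[0,0,0],[0,0,0.104]],[[0,0,0],[0,0,0.104]],[[0,0,0],[0,0,0.104]],[[0,0,0],[0,0,0.104]],[[0,0,0],[0,0,0.104]],[[0,0,0],[0,0,0.104]]])

```text
time_s: 20.17
tool_pos: [526.0, 112.3, 178.5]
orientation: [[-0.532, 0.847, -0.005], [0.847, 0.532, -0.001], [0.002, -0.005, -1.0]]
force: [0.2, -0.2, -0.4]
finger_gap: 85.2
```

Call:
drive_tool(rows=[[[0,0,0],[0,0,0.104]],[[0,0,0],[0,0,0.104]],[[0,0,0],[0,0,0.104]],[[0,0,0],[0,0,0.104]],[[0,0,0],[0,0,0.104]],[[0,0,0],[0,0,0.104]],[[0,0,0],[0,0,0]],[[0,0,0],[0,0,0]]])

```text
time_s: 20.83
tool_pos: [526.5, 112.6, 179.2]
orientation: [[0.055, 0.998, -0.004], [0.998, -0.055, -0.001], [-0.001, -0.004, -1.0]]
force: [0.5, -0.9, 0.2]
finger_gap: 85.4
```

Call:
drive_tool(rows=[[[1.3,1.4,20],[0,0,0]],[[0,0,30],[0,0,0]],[[0,0,25],[0,0,0]],[[0,0,18],[0,0,0]],[[0,0,12],[0,0,0]],[[0,0,7],[0,0,0]],[[0,0,0],[0,0,0]],[[0,0,0],[0,0,0]]])

```text
time_s: 21.5
tool_pos: [529.8, 114.5, 69.5]
orientation: [[0.057, 0.998, 0.0], [0.998, -0.057, 0.0], [0.0, 0.0, -1.0]]
force: [0.4, 0.5, 1.0]
finger_gap: 85.7
```

Call:
drive_tool(rows=[[[0,0,0],[0,0,0]],[[0,0,0],[0,0,0]],[[0,0,0],[0,0,0]],[[0,0,0],[0,0,0]],[[0,0,0],[0,0,0]],[[0,0,0],[0,0,0]],[[0,0,0],[0,0,0]]], hand=1, grip_force=40)

```text
time_s: 22.08
tool_pos: [529.0, 114.7, 69.9]
orientation: [[0.058, 0.998, -0.001], [0.998, -0.058, 0.0], [0.0, -0.001, -1.0]]
force: [-3.7, -0.3, 6.2]
finger_gap: 12.9
```

Call:
drive_tool(rows=[[[0,0,0],[0,0,0.09]],[[0,0,0],[0,0,0.09]],[[0,0,0],[0,0,0.09]],[[0,0,0],[0,0,0.09]],[[0,0,0],[0,0,0.09]],[[0,0,0],[0,0,0.09]],[[0,0,0],[0,0,0.09]],[[0,0,0],[0,0,0.09]]])

```text
time_s: 22.75
tool_pos: [529.4, 114.4, 69.9]
orientation: [[0.705, 0.71, -0.0], [0.71, -0.705, -0.0], [-0.0, 0.0, -1.0]]
force: [-1.9, -0.6, 4.1]
finger_gap: 12.8
```

Call:
drive_tool(rows=[[[0,0,0],[0,0,0.09]],[[0,0,0],[0,0,0.09]],[[0,0,0],[0,0,0.09]],[[0,0,0],[0,0,0.09]],[[0,0,0],[0,0,0]],[[0,0,0],[0,0,0]]])

```text
time_s: 23.25
tool_pos: [529.6, 114.2, 69.9]
orientation: [[0.907, 0.422, 0.0], [0.422, -0.907, -0.001], [-0.0, 0.001, -1.0]]
force: [-2.1, -2.5, 5.6]
finger_gap: 12.9
```

Call:
drive_tool(rows=[[[0,0,0],[0,0,0]],[[0,0,0],[0,0,0]],[[0,0,0],[0,0,0]],[[0,0,0],[0,0,0]],[[0,0,-10],[0,0,0]],[[0,0,-30],[0,0,0]],[[0,0,-30],[0,0,0]],[[0,0,-30],[0,0,0]]], hand=0)

```text
time_s: 23.92
tool_pos: [529.0, 114.6, 170.5]
orientation: [[0.908, 0.42, -0.001], [0.42, -0.908, -0.0], [-0.001, -0.0, -1.0]]
force: [0.9, 0.3, -0.3]
finger_gap: 85.6
```

Call:
drive_tool(rows=[[[0,0,-30],[0,0,0]],[[-25,0,-10],[0,0,0]],[[-35,0,0],[0,0,0]],[[-35,0,0],[0,0,0]],[[-25,0,0],[0,0,0]],[[0,0,0],[0,0,0]],[[0,0,0],[0,0,0]]])

```text
time_s: 24.5
tool_pos: [420.1, 64.0, 210.0]
orientation: [[0.908, 0.419, 0.002], [0.419, -0.908, 0.0], [0.002, 0.0, -1.0]]
force: [0.8, -0.2, -0.5]
finger_gap: 85.3
```

Run:
```python
from h import *
import pickle
c=vision.camera("wrist"); d=vision.camera("side"); s=vision.camera("scene"); o=bot.get_obs(); pickle.dump((c,d,s,o),open("c6.pkl","wb"))
b=cv2.resize(s["pixels"][150:270,110:350],(800,400),interpolation=cv2.INTER_CUBIC)
a=cv2.resize(c["pixels"],(266,200)); e=cv2.resize(d["pixels"][130:320,190:350],None,fx=1.05,fy=1.05)
bot_=np.zeros((200,800,3),np.uint8); bot_[:,:266]=a; bot_[:e.shape[0],270:270+e.shape[1]]=e
cv2.imwrite("pics/f.png",np.vstack([b,bot_])[:,:,::-1]); save(c,"w6.png",None,1.5); print(o["tool_pos"],o["orientation"],o["time_s"],o["finger_gap"])
```

```text
[421.7102043   64.55985797 210.01106825] [[ 9.07682133e-01  4.19655434e-01  1.56930291e-03]
 [ 4.19655480e-01 -9.07683413e-01  3.16025087e-04]
 [ 1.55705186e-03  3.71716239e-04 -9.99998719e-01]] 24.65 85.4561555948068
```

View pics/f.png

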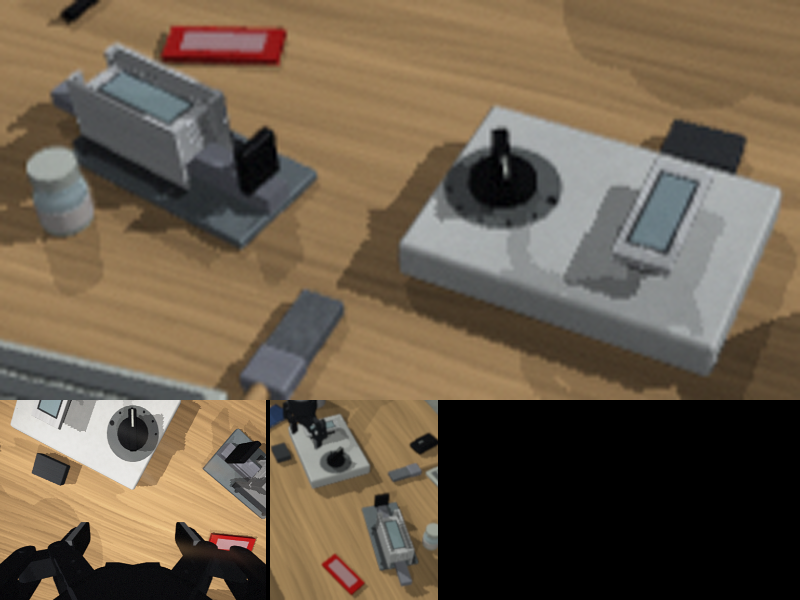

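Run:
```python
from h import *
import pickle
c=pickle.load(open("c6.pkl","rb"))[0]
save(c,"d.png",(195,0,315,125),4.5)
# expected white-end directions
R=lambda a:np.array([528.5+27*np.cos(a),114+27*np.sin(a),88])
for k in range(4): print(k,((proj(c,R(np.pi/2-.063-k*.5236))[0]-[195,0])*4.5).round(0), "ctr",((proj(c,[528.5,114,88])[0]-[195,0])*4.5).round(0))
```

```text
0 [146. 190.] ctr [267. 262.]
1 [194. 132.] ctr [267. 262.]
2 [263. 109.] ctr [267. 262.]
3 [333. 127.] ctr [267. 262.]
```

View pics/d.png

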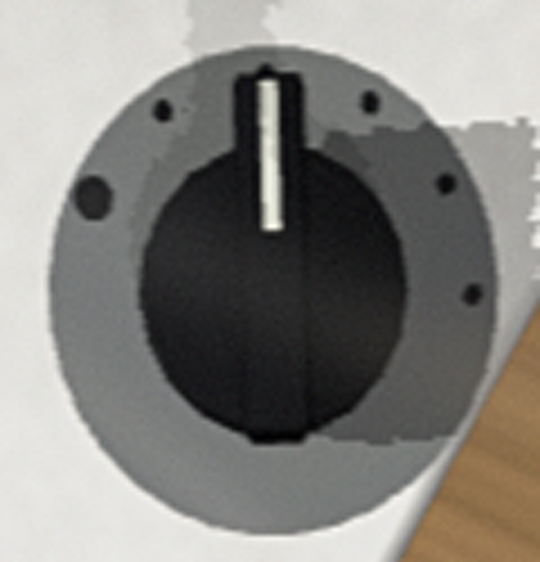

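The dial's white line at (268,80) points at the second small dot clockwise from the large dot at (94,197). The carrier is on the window, the handle is back, and the gripper is clear, so I am handing in.

```bash
python3 -c "
from workcell import bot
print(bot.finish_job())"
```

```text
the job is handed in; nothing more can be done
None
```

I handed the job in at about 25 s on the robot's clock. The system gave no verdict, so what follows rests on my own checks.

- **Ejector:** I pushed it until it met the hard stop, where the force rose to about 22 N. It sprang back, and the later pictures show the handle at its rest place.
- **Carrier:** I drew the lowest carrier out with one regrasp and laid it on the window. From the camera, its centre is within about 1.5 mm of the window's centre and its yaw within about 0.02 rad.
- **Stack:** A picture showed it dropped once the carrier was out. I judged this by eye and did not measure the height of each of the other four carriers.
- **Dial:** I turned it 1.08 rad clockwise. After I let go, the white line points at the second small dot from the large dot.
- **Other things on the desk:** The bystanders in the last pictures looked undisturbed. The mug, booklet and loupe were not fully in view there, but the arm did not go near them at low height.

The camera views disagreed by a few millimetres: by up to 4 mm on the magazine and up to about 8 mm at one light-base corner. The window position from the last wrist view matched the first estimate within 1 mm. One grip showed an unexpected upward force of about 5 N, which I relieved before pulling.

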